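# Set the saw's length stop by counting clicks

### The arm

A 6-joint arm with a two-finger parallel gripper is mounted at the origin on the work surface. World frame = base frame: x ahead of the robot, y to its left, z up, the work surface at z = 0. Lengths are in mm, angles in rad, forces in N, time in s.
With the tool pointing down it reaches from about 225 to 875 mm from the base axis. Payload 3.4 kg.
Tool frame: the origin (TCP) lies at the very end of the fingers, on their centre line; the grasp point (between the pads) lies 19 mm behind it (env.tcp_to_grasp is the distance from the TCP to the grasp point, in mm); z points along the fingers, y is the direction in which the jaws open and shut (so a half turn about z gives the same grasp; the last joint's range is limited). The gripper opens to 85 mm and grips with 20 to 120 N. Pads are 22 mm wide; open, the fingers measure 114 mm over their backs; the gripper's body (76 mm by 85 mm) begins 54 mm behind the grasp point. The pads swing forward as they close: fully open they stand 13 mm farther back than shut.
Start: joints at [0.984, 0.276, 1.505, -0, 1.361, -0.121], TCP at [258.275, 513.767, 231.328] pointing down, gripper open.
Joint ranges: [-2.89, 2.89], [-0.75, 2.08], [0.22, 2.7], [-1.18, 4.32], [0.11, 2.71], [-2.7, 2.7]. Speed limits (rad/s): [2.57, 2.57, 3.14, 3.14, 3.14, 3.14].

### API

Orientations are given as a rotation vector (axis times angle).
In Python, from cell import sense, optics, env, masks_of, mark_of gives the robot as it stands.
- The arm moves only by the tool servo_tool, never from a script. Its argument "increments" is a list of rows, each a list of 5 numbers: the finger opening in mm, from 0 to 85.4, then the shift along the tool's x, y, z in mm, then the turn about the tool's z in rad. In form: [[claw, tx, ty, tz, roll], ...]. A call has exactly 5 rows; each row shifts and turns the commanded pose from where the row before left it, along the tool's axes as they then stand; what a row does not reach is not made up. A row lasts 1/8 s, in which the tool goes at most 62.5 mm and 10.7 degrees, less where a joint would pass 70% of its speed; a pose out of reach is approached as far as the arm can. A call with a gripper value outside its range is refused whole. The fingers move at their own pace and stop on an object; "force" is the grip in N (left out, the last holds). Time passes only in rows, so rows that do not move let the fingers close, or fill a call up. It gives the time, the measured TCP pose, the force and the opening at its end, in the units of the state.
- sense(): the state, without advancing time (a new reading comes with each control period).
- optics.snapshot(name): name is "side" or "top" or "wrist"; returns a dict with "frame" (480x640x3 uint8, blue, green, red), "depth" (480x640 float32, mm along the optical axis (not along the pixel's ray), 0 where there is no reading), "intrinsics" (3x3 intrinsics, pixels), "extrinsics" (4x4, takes a point from world to camera coordinates); the wrist camera has in their place "T_tool_cam" (4x4, takes a point from camera to tool coordinates, whose origin is the TCP and whose axes are the flange's). Camera axes: x right, y down, z forward; pixel columns grow to the right and rows downward; lengths in mm; the calibration is good to about 2 mm. The wrist camera is an equidistant fisheye: a pixel r from the principal point sees the ray r / f radians off the axis. A picture is of the moment at which its call begins: read the wrist's pose just before it.
- env.finish_job(): hands the job in, once; it reports no verdict.
Trained networks look in a picture, given as the dict that the camera call returned (one of the last four; its "shot" number tells which), for a name from the list of things; names that differ only in an ending like _2 or _b are one class to them, and where a whole thing is asked for, a point or a joint stands for the part that bears it (a point fixed in the world has none). Each returns a list of dicts, best first, with "confidence" (0 to 1); they miss things now and then, are a little off and sometimes report something else, mostly with a low value. They report only what shows in the picture. A call takes as long as a camera call.
- masks_of(target, picture): "region" (480x640 bool, what is visible of it) and "bbox" ([left, top, right, bottom] as shares, 0 to 1, of the picture: columns of its width, rows of its height, round what is visible of it).
- mark_of(target, picture): "position" ([column, row] as shares, 0 to 1, of the picture: columns of its width, rows of its height: a listed point, or the origin of a listed thing).
The state is a dict: "time": time; "joint_pos": joint angles; "qvel": joint speeds; "effort": joint torques, N m; "position": TCP position; "eef_rot": TCP orientation; "ft_force": force on the tool from outside, world axes, zero at the start; "ft_torque": the same for the moment, N m; "width": finger opening in mm.
Only numpy, scipy, OpenCV 4.12 (cv2) and the standard library are available. Lean on these libraries where they do the work, as an engineer would, in place of code of your own. Each camera call takes 0.05 s, during which the arm holds its last target.

### The job

Set the length stop next to the mitre saw: turn its black click knob anticlockwise until you feel it meet its end stop, without forcing it, then turn it clockwise exactly six clicks and let go. Then push the red-ball lock lever all the way over, away from the robot, to clamp the setting, gently, and leave the other things on the bench where they are.

Things in the scene. Friction and masses are not known exactly. Their poses are not given: they have to be found in the camera images.
- knob_grip (a point): Point on the upright axis of the round black fluted knob, 43 mm across, gripped across at any angle. Fixed to the grey housing, does not turn with the knob. Knob top is 13 mm above this point, knob's rim 21 mm below; the housing's flat top (88 x 88 mm) 24 mm below. Frame: z up; y along the gauge bar from the saw side to the lock lever; x away from the robot.
- knob_top (a point): Centre of the knob's flat top (also fixed to the housing). The knob has 20 clicks a turn (18 degrees each). Seen from above, anticlockwise leads to the end stop, clockwise away from it. It starts resting 2 to 4 clicks from the end stop, how many is not marked; the white line on top only shows it turning. A click takes about 0.2 N m; let go between two, it snaps to the nearer.
- stop_face (a point): Centre of the outer face of the yellow stop plate (75 x 45 mm), driven by the knob along y of knob_grip's frame, only 1.57 mm per click; its y there is -110 mm at the end stop, less further out. The end stop is at a click's rest and springy: 5 N m per rad of knob turn beyond the rest. More than 0.13 rad past it (about 0.8 N m) is forcing it.
- lock_lever_tip (a point): Centre of the red 26 mm ball on the lock lever, a 10 mm rod. Pivot along y of knob_grip's frame, 60 mm from the ball, 34 mm above the bench, 130 to 190 mm from the knob along +y. The ball starts 23 to 29 mm on the near (-x) side of the pivot, 87 to 89 mm above the bench, passes 94 mm, ends 29 mm beyond. Clamp block below: up to 47 mm high. Needs about 1 N, stays where left.
- lock_lever (a joint): Swing of the lock lever: 0 = unlocked, leaning towards the robot (-x of knob_grip's frame); 1.0 rad = locked, leaning away, at its springy stop (about 3 N per mm at the ball).
- offcut_mid (a point): Bystander: centre of a loose piece of steel square tube, 120 x 30 x 30 mm.
- wire_brush_mid (a point): Bystander: middle of a loose wooden-backed brass wire brush, 240 x 26 x 24 mm.
- wrench_grip (a point): Bystander: a loose steel open-ended wrench, 200 mm long, 8 mm high, lying flat; a point on its shaft.
- nut_jar_mid (a point): Bystander: centre of a loose clear jar, 70 mm across, 90 mm high.
- try_square: Bystander: a loose try square lying flat, stock 100 mm, blade 150 mm, 18 mm high; the origin lies under the middle of the stock.
- tape_measure_mid (a point): Bystander: centre of a loose green tape measure, 66 x 34 x 62 mm.

How it is judged:
By the outcome, as a careful person would: the job done as asked, in the order asked, and still so for the second after the job is handed in, with the robot touching nothing.
It also fails if it takes over 72 s, if anything falls off the work surface, if the arm or the gripper's body presses on something with over 40 N, if the wrist force passes 120 N, or if a joint passes its speed limit or range.

## Working session

There is one attempt and no reset: what is moved stays moved. The work goes in short steps, Python scripts to look and compute and a tool call to move; the robot and the scene stay as the last step left them, time stands still between calls to the robot, and variables do not carry over. Pictures are saved under pics/ and viewed, and the job is handed in when it is done.

Besides the shell and the picture viewer there is one more tool, called after "Request:" as name(argument=value, ...), one argument or row to a line, values as JSON. servo_tool: Moves the arm, as the interface text tells. Its arguments: {"type":"object","properties":{"increments":{"type":"array"},"force":{"type":"number"}},"required":["increments"]}

```bash
mkdir -p pics; ls; cat > h.py <<'E'
import numpy as np, cv2
from cell import sense, optics, env, masks_of, mark_of
from scipy.spatial.transform import Rotation as R
def w2(p,d): # pixel+depth->world
    u,v=p; K=d["intrinsics"]; x=int(round(u)); y=int(round(v))
    z=np.median(d["depth"][max(0,y-1):y+2,max(0,x-1):x+2])
    c=np.array([(u-K[0,2])/K[0,0]*z,(v-K[1,2])/K[1,1]*z,z,1])
    return (np.linalg.inv(d["extrinsics"])@c)[:3]
E
python3 - <<'E'
from h import *
for n in ["side","top","wrist"]:
    d=optics.snapshot(n); im=d["frame"].copy()
    for t in ["knob_grip","knob_top","stop_face","lock_lever_tip"]:
        for m in mark_of(t,d)[:2]:
            u,v=m["position"][0]*640,m["position"][1]*480
            print(n,t,round(m["confidence"],2),int(u),int(v), w2((u,v),d).round(1) if n!="wrist" else "")
    cv2.imwrite(f"pics/{n}0.png",im)
s=sense(); print(s)
E
```

```text
pics
side knob_grip 0.82 302 270 [ 477.2 -111.9   98. ]
side knob_grip 0.34 321 141 [618.1 373.1  66.8]
side knob_top 0.6 306 265 [487.2 -96.8  96.8]
side stop_face 0.83 297 335 [ 448.4 -208.8   34.4]
side stop_face 0.25 298 225 [495.1  27.7  89.9]
side lock_lever_tip 0.62 300 226 [500.   29.1  87.5]
top knob_grip 0.62 376 257 [ 481.8 -101.   101.5]
top knob_top 0.79 376 256 [ 485.1 -100.4  101.3]
top stop_face 0.65 417 273 [ 450.2 -204.2   60.4]
top lock_lever_tip 0.69 316 252 [496.   35.9  99.5]
wrist stop_face 0.55 50 461 
{'time': 0.75, 'joint_pos': array([ 9.84019945e-01,  2.75883288e-01,  1.50490325e+00, -5.24246736e-06,
        1.36074109e+00, -1.21025070e-01]), 'qvel': array([ 1.41000503e-03,  5.45225122e-05, -3.57071628e-04, -8.33897834e-04,
       -6.69111117e-04,  1.53570153e-03]), 'effort': array([-2.21784858e-04, -4.16540015e+01, -2.46084183e+01,  2.02188435e-04,
        2.00752038e-05,  6.93228003e-06]), 'position': array([258.2566342 , 513.75595384, 231.33625048]), 'eef_rot': array([7.24997798e-01, 3.05676476e+00, 9.30179812e-05]), 'ft_force': array([-0.35716187, -0.20108786, -0.32088268]), 'ft_torque': array([-0.00339129,  0.0137258 , -0.00294093]), 'width': 85.31507869283179}
```

View pics/side0.png

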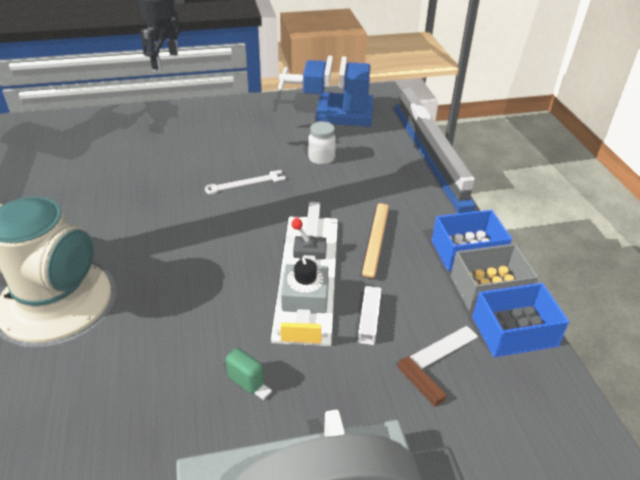

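View pics/top0.png

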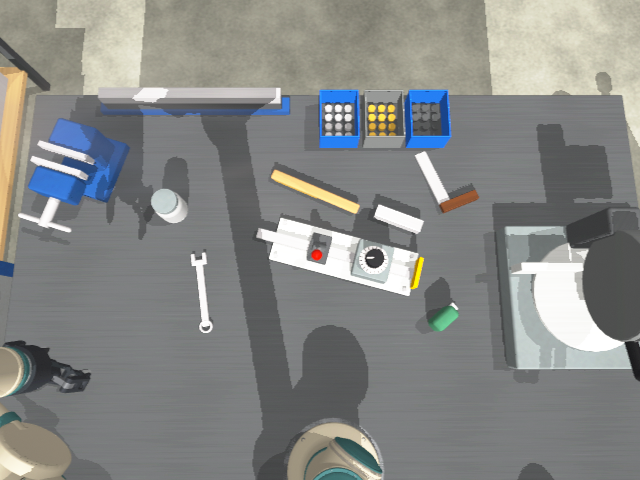

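```bash
cat >> h.py <<'E'
def cloud(d):
    K=d["intrinsics"]; z=d["depth"]; v,u=np.mgrid[:480,:640]
    P=np.stack([(u-K[0,2])/K[0,0]*z,(v-K[1,2])/K[1,1]*z,z,np.ones_like(z)],-1)
    return (P@np.linalg.inv(d["extrinsics"]).T)[...,:3]
E
python3 - <<'E'
from h import *
d=optics.snapshot("top"); C=cloud(d)
sub=C[215:305,250:430].reshape(-1,3)
h,e=np.histogram(sub[:,2],bins=np.arange(-5,115,3)); print([(int(a),int(b)) for a,b in zip(e,h) if b])
for t in ["knob_top","knob_grip","stop_face","lock_lever_tip","lock_lever"]:
    for m in masks_of(t,d)[:1]:
        r=m["region"]; p=C[r]; 
        print(t,round(m["confidence"],2),r.sum(),np.median(p,0).round(1),np.percentile(p,98,axis=0).round(1),np.percentile(p,2,axis=0).round(1))
# knob top
q=sub[(sub[:,2]>90)]; 
k=q[np.linalg.norm(q[:,:2]-[483,-100],axis=1)<40]; print("knob",len(k),k.mean(0),k.min(0),k.max(0))
hs=sub[(sub[:,2]>57)&(sub[:,2]<72)&(np.linalg.norm(sub[:,:2]-[483,-100],axis=1)<75)]
print("housing",np.median(hs,0),cv2.minAreaRect(hs[:,:2].astype(np.float32)))
b=sub[(sub[:,2]>6)&(sub[:,2]<25)]; print("base", np.median(b,0),cv2.minAreaRect(b[:,:2].astype(np.float32)))
im=cv2.resize(d["frame"][200:310,240:440],None,fx=4,fy=4,interpolation=cv2.INTER_CUBIC); cv2.imwrite("pics/topz.png",im)
E
```

```text
[(-5, 686), (-2, 3697), (1, 3810), (4, 797), (7, 306), (10, 1406), (13, 1367), (16, 340), (19, 244), (22, 523), (25, 361), (28, 210), (31, 190), (34, 170), (37, 207), (40, 78), (43, 45), (46, 57), (49, 29), (52, 12), (55, 57), (58, 217), (61, 540), (64, 325), (67, 36), (70, 8), (73, 4), (76, 5), (79, 3), (82, 6), (85, 3), (88, 11), (91, 24), (94, 48), (97, 141), (100, 127), (103, 20)]
knob_top 0.59 5926 [493.1 -49.2  16.1] [580.6 152.5 100.5] [ 418.2 -204.7    9. ]
knob_grip 0.81 6110 [493.5 -46.9  15.9] [581.  155.2 100.5] [ 418.3 -204.5    7.9]
stop_face 0.58 1203 [506.8 -11.9  24.5] [562.8 180.6  62.3] [ 424.2 -210.    18.4]
lock_lever_tip 0.4 907 [614.4 392.3  88. ] [648.8 428.4  94.2] [589.1 368.1  13.2]
lock_lever 0.67 98 [492.1  38.1  97.4] [513.3  49.8 103.7] [481.2  26.5  55.8]
knob 274 [482.91675688 -96.76597073  99.41265268] [ 462.19387125 -119.50755395   90.05683143] [506.0067031  -75.54959584 105.23918261]
housing [477.70636326 -93.03667303  63.14802092] ((483.597412109375, -97.56355285644531), (88.24195098876953, 87.87749481201172), 75.01980590820312)
base [503.80710182  -6.91552262  13.56441767] ((499.0420837402344, -20.37030029296875), (456.58221435546875, 221.00523376464844), 88.73869323730469)
```

View pics/topz.png

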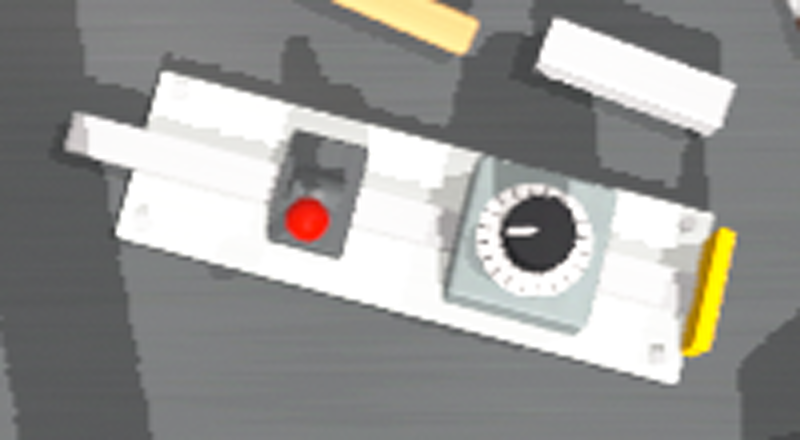

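```bash
python3 - <<'E'
from h import *
s=sense(); M=R.from_rotvec(s["eef_rot"]).as_matrix(); print(M.round(3))
g=np.array([483.3,-97.2,225]); print(M.T@(g-s["position"]), (M.T@(g-s["position"]))/15)
E
```

```text
[[-0.893  0.449  0.   ]
 [ 0.449  0.893  0.   ]
 [-0.     0.    -1.   ]]
[-475.44835617 -444.81346863    6.28608202] [-31.69655708 -29.65423124   0.41907213]
```

Request:
servo_tool(
  increments=[
    [85,-31.7,-29.6,0,0],
    [85,-31.7,-29.6,0,0],
    [85,-31.7,-29.6,0,0],
    [85,-31.7,-29.6,0,0],
    [85,-31.7,-29.6,0,0],
  ],
)

```text
time: 1.68
position: [333.8, 309.1, 231.5]
eef_rot: [0.724, 3.056, 0.001]
ft_force: [1.0, 0.8, 0.2]
width: 84.9
```

Request:
servo_tool(
  increments=[
    [85,-31.7,-29.6,0,0],
    [85,-31.7,-29.6,0,0],
    [85,-31.7,-29.6,0,0],
    [85,-31.7,-29.6,0,0],
    [85,-31.7,-29.6,0,0],
  ],
)

```text
time: 2.3
position: [409.0, 105.6, 231.6]
eef_rot: [0.725, 3.056, 0.001]
ft_force: [0.0, 0.1, -0.6]
width: 85.2
```

Request:
servo_tool(
  increments=[
    [85,-31.7,-29.6,0,0],
    [85,-31.7,-29.6,0,0],
    [85,-31.7,-29.6,0,0],
    [85,-31.7,-29.6,0,0],
    [85,-31.7,-29.6,0,0],
  ],
)

```text
time: 2.92
position: [484.1, -97.9, 231.5]
eef_rot: [0.725, 3.056, 0.0]
ft_force: [1.1, 0.1, 0.0]
width: 85.0
```

```bash
python3 - <<'E'
from h import *
s=sense(); print(s["position"],s["joint_pos"].round(3))
d=optics.snapshot("wrist"); print(d["T_tool_cam"].round(3), d["intrinsics"]); cv2.imwrite("pics/w1.png",d["frame"])
for t in ["knob_top","knob_grip","lock_lever_tip"]:
    for m in mark_of(t,d)[:2]: print(t,round(m["confidence"],2),m["position"][0]*640,m["position"][1]*480)
E
```

```text
[484.11904486 -97.94112295 231.46920527] [-0.341  0.153  1.669  0.     1.319 -1.446]
[[-2.00000e-03 -9.50000e-01 -3.14000e-01  7.97370e+01]
 [ 1.00000e+00 -2.00000e-03 -0.00000e+00 -2.20000e-02]
 [-0.00000e+00 -3.14000e-01  9.50000e-01 -1.41961e+02]
 [ 0.00000e+00  0.00000e+00  0.00000e+00  1.00000e+00]] [[371.64829954   0.         327.08473249]
 [  0.         371.64829954 238.73006117]
 [  0.           0.           1.        ]]
knob_top 0.65 329.47200000000004 226.416
knob_grip 0.73 328.384 223.20000000000002
knob_grip 0.34 481.216 159.12
lock_lever_tip 0.94 479.808 158.592
```

View pics/w1.png

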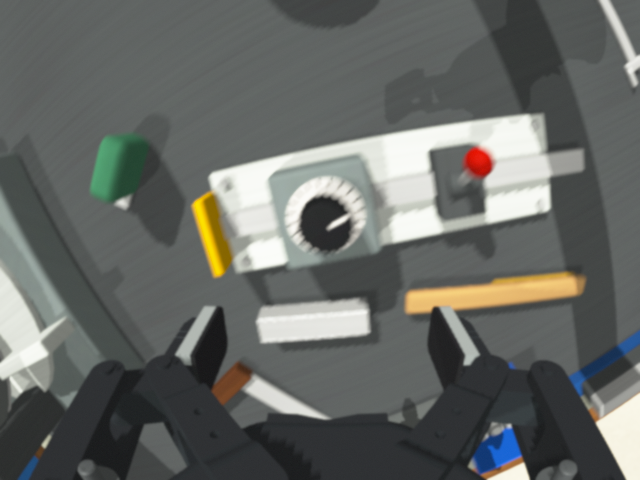

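```bash
cat >> h.py <<'E'
def wray(uv,d,s):
    K=d["intrinsics"]; a=(np.array(uv)-[K[0,2],K[1,2]])/K[0,0]; r=np.linalg.norm(a)
    c=np.array([*(a/r*np.sin(r)),np.cos(r)])
    T=np.eye(4); T[:3,:3]=R.from_rotvec(s["eef_rot"]).as_matrix(); T[:3,3]=s["position"]; T=T@d["T_tool_cam"]
    return T[:3,3],T[:3,:3]@c
def wpt(uv,d,s,z):
    o,r=wray(uv,d,s); return o+r*(z-o[2])/r[2]
E
python3 - <<'E'
from h import *
s=sense(); d=optics.snapshot("wrist"); im=d["frame"].astype(int)
g=im.max(2); box=np.zeros(g.shape,bool); box[190:255,290:362]=1
m=((g<55)&box).astype(np.uint8)
n,l,st,ce=cv2.connectedComponentsWithStats(m); i=1+np.argmax(st[1:,4])
c=max(cv2.findContours((l==i).astype(np.uint8),0,2)[0],key=cv2.contourArea); print(st[i],cv2.minEnclosingCircle(c),cv2.fitEllipse(cv2.convexHull(c)))
dd=d["depth"]; print("depth knob",dd[222,318],"house",dd[180,295], "ball",dd[161,478])
def wd(u,v):
    o,r=wray((u,v),d,s); T=d["T_tool_cam"]; K=d["intrinsics"]; a=(np.array((u,v))-[K[0,2],K[1,2]])/K[0,0]; return o+r*dd[int(v),int(u)]/np.cos(np.linalg.norm(a))
for p in [(318,222),(295,180),(478,161),(420,175)]: print(p,wd(*p).round(1))
print("knob c", wpt((325,222),d,s,99.5))
red=((im[...,2]>150)&(im[...,1]<70)).astype(np.uint8); red[:,:430]=0;red[230:]=0
M=cv2.moments(red); rc=(M["m10"]/M["m00"],M["m01"]/M["m00"]); print(rc); print("ball",wpt(rc,d,s,88))
print("bar line",[wpt(p,d,s,z).round(1) for p,z in [((211,178),12),((541,114),12),((236,272),12),((548,212),12)]])
E
```

```text
[ 301  194   53   58 2076] ((326.5, 222.5), 28.5395450592041) ((327.0442810058594, 222.52976989746094), (52.14878463745117, 56.6837158203125), 178.9507598876953)
depth knob 285.75528 house 313.00607 ball 270.79974
(318, 222) [ 478.2 -102.    97.6]
(295, 180) [ 445.1 -108.    60.1]
(478, 161) [490.   32.5  96.9]
(420, 175) [498.4  -3.3  22.1]
knob c [480.14142416 -96.92575044  99.5       ]
(480.8144329896907, 158.9020618556701)
ball [491.89748315  38.54631385  88.        ]
bar line [array([ 407.9, -189.9,   12. ]), array([496.9, 152.7,  12. ]), array([ 507.8, -219.3,   12. ]), array([603.6, 123.6,  12. ])]
```

Request:
servo_tool(
  increments=[
    [85,1.8,0,0,0],
    [85,0,0,5,0.16],
    [85,0,0,10,0.16],
    [85,0,0,10,0.16],
    [85,0,0,10,0.16],
  ],
)

```text
time: 3.8
position: [481.6, -94.4, 196.3]
eef_rot: [1.654, 2.67, 0.001]
ft_force: [-0.9, 0.2, -0.4]
width: 85.1
```

Request:
servo_tool(
  increments=[
    [85,0,0,10,0.16],
    [85,0,0,10,0.16],
    [85,0,0,10,0.16],
    [85,0,0,10,0.16],
    [85,0,0,10,0.16],
  ],
)

```text
time: 4.42
position: [481.7, -94.4, 146.3]
eef_rot: [2.564, 1.815, 0.001]
ft_force: [0.0, -0.0, -0.5]
width: 85.3
```

```bash
python3 - <<'E'
from h import *
s=sense(); print(s["position"],s["joint_pos"].round(3)); M=R.from_rotvec(s["eef_rot"]).as_matrix(); print(M.round(3))
d=optics.snapshot("wrist"); im=d["frame"]
# project expected knob top
T=np.eye(4); T[:3,:3]=M; T[:3,3]=s["position"]; Tc=np.linalg.inv(T@d["T_tool_cam"]); K=d["intrinsics"]
def pr(p):
    c=(Tc@np.append(p,1))[:3]; th=np.arctan2(np.hypot(c[0],c[1]),c[2]); a=c[:2]/np.hypot(*c[:2])*th*K[0,0]; return a+[K[0,2],K[1,2]]
for a in np.linspace(0,2*np.pi,40):
    p=pr(np.array([482.5+21.5*np.cos(a),-97+21.5*np.sin(a),99.5])); cv2.circle(im,tuple(int(x) for x in p.round()),1,(0,255,0),-1)
cv2.imwrite("pics/w2.png",im)
E
```

```text
[481.70389396 -94.39940935 146.27468996] [-0.336  0.217  1.814  0.     1.111  0.003]
[[ 0.332  0.943  0.   ]
 [ 0.943 -0.332  0.   ]
 [ 0.     0.    -1.   ]]
```

View pics/w2.png

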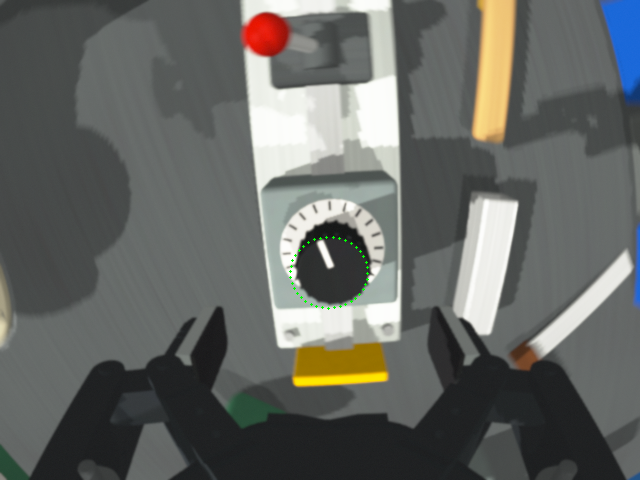

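```bash
python3 - <<'E'
from h import *
s=sense()
d=optics.snapshot("wrist"); g=d["frame"].astype(int).max(2)
m=(g<60)&(d["depth"]<225)&(d["depth"]>150); m[:200]=0;m[330:]=0;m[:,:270]=0;m[:,400:]=0
for r in range(230,312,8): 
    x=np.where(m[r])[0]; print(r,x.min() if len(x) else None,x.max() if len(x) else None, d["depth"][r,340])
print(wpt((333.,271),d,s,99.5))
E
```

```text
230 315 357 208.84056
238 308 363 199.23436
246 302 366 200.83662
254 301 369 200.52913
262 299 371 203.04753
270 300 370 204.13725
278 299 368 205.67986
286 304 365 206.61945
294 310 359 209.64526
302 325 345 210.75151
310 None None 297.87366
[484.4036079  -95.48077404  99.5       ]
```

```bash
python3 - <<'E'
from h import *
s=sense(); d=optics.snapshot("wrist")
for p in [(335,268),(335,270),(335,304)]: print(wpt(p,d,s,99.5), wpt(p,d,s,97.5))
E
```

```text
[486.07907078 -94.47031923  99.5       ] [485.84229717 -95.27663457  97.5       ]
[485.69543944 -95.60040518  99.5       ] [485.45458691 -96.418736    97.5       ]
[ 478.88655327 -115.69949299   99.5       ] [ 478.57330615 -116.73152474   97.5       ]
```

Request:
servo_tool(
  increments=[
    [85,-1,2,16,0],
    [85,0,0,16,0],
    [85,0,0,16,0],
    [85,0,0,16,0],
    [85,0,0,15,0],
  ],
  force=20,
)

```text
time: 5.2
position: [484.1, -96.9, 67.5]
eef_rot: [2.557, 1.824, 0.001]
ft_force: [0.7, 0.5, 0.5]
width: 84.8
```

Request:
servo_tool(
  increments=[
    [60,0,0,0,0],
    [60,0,0,0,0],
    [50,0,0,0,0],
    [50,0,0,0,0],
    [50,0,0,0,0],
  ],
)

```text
time: 5.82
position: [483.8, -97.3, 67.6]
eef_rot: [2.56, 1.82, 0.001]
ft_force: [0.4, 1.0, 1.4]
width: 50.1
```

```bash
python3 - <<'E'
from h import *
s=sense(); print(s["position"],s["ft_force"],s["ft_torque"],s["width"])
d=optics.snapshot("wrist"); cv2.imwrite("pics/w3.png",d["frame"])
E
```

```text
[483.78513903 -97.32361122  67.57672983] [0.3979279  1.00103843 1.44469941] [-0.03327157  0.03414175  0.003419  ] 50.06711782526116
```

View pics/w3.png

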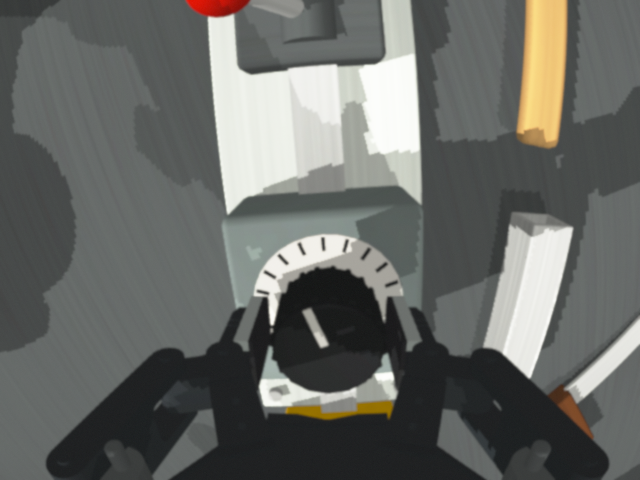

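Request:
servo_tool(
  increments=[
    [44,0,0,0,0],
    [43,0,0,0,0],
    [40,0,0,0,0],
    [38,0,0,0,0],
    [38,0,0,0,0],
  ],
  force=25,
)

```text
time: 6.5
position: [484.2, -97.5, 67.5]
eef_rot: [2.56, 1.819, 0.001]
ft_force: [0.6, -1.4, 2.5]
width: 41.1
```

```bash
cat > st.py <<'E'
from h import *
s=sense(); M=R.from_rotvec(s["eef_rot"]).as_matrix()
print("t",round(s["time"],2),"pos",s["position"].round(2),"F tool",(M.T@s["ft_force"]).round(2),"tz world",s["ft_torque"].round(3),"w",round(s["width"],2),"yaw(tool x)",round(np.arctan2(M[1,0],M[0,0]),4),"j6",s["joint_pos"][5].round(4))
E
python3 st.py
```

```text
t 6.5 pos [484.18 -97.47  67.54] F tool [-1.1   1.07 -2.46] tz world [-0.032 -0.192  0.   ] w 41.1 yaw(tool x) 1.2358 j6 -0.0048
```

Request:
servo_tool(
  increments=[
    [38,0,0,0,0],
    [38,0,0,0,-0.1],
    [38,0,0,0,-0.1],
    [38,0,0,0,-0.1],
    [38,0,0,0,-0.1],
  ],
  force=50,
)

```text
time: 7.12
position: [484.2, -97.5, 67.7]
eef_rot: [2.144, 2.295, 0.001]
ft_force: [1.1, -0.3, 3.4]
width: 40.6
```

```bash
python3 st.py
```

```text
t 7.12 pos [484.22 -97.48  67.65] F tool [-0.36  1.1  -3.39] tz world [-0.1   -0.131 -0.249] w 40.55 yaw(tool x) 1.6385 j6 -0.4076
```

Request:
servo_tool(
  increments=[
    [38,0,0,0,-0.06],
    [38,0,0,0,-0.06],
    [38,0,0,0,-0.06],
    [38,0,0,0,-0.05],
    [38,0,0,0,0],
  ],
)

```text
time: 7.75
position: [484.2, -97.5, 67.7]
eef_rot: [1.871, 2.522, 0.001]
ft_force: [0.5, -0.7, 3.2]
width: 40.7
```

```bash
python3 st.py
```

```text
t 7.75 pos [484.21 -97.46  67.65] F tool [-0.86  0.3  -3.24] tz world [-0.103 -0.187 -0.005] w 40.67 yaw(tool x) 1.8652 j6 -0.6341
```

Request:
servo_tool(
  increments=[
    [38,0,0,0,-0.02],
    [38,0,0,0,-0.02],
    [38,0,0,0,0],
    [38,0,0,0,0],
    [38,0,0,0,0],
  ],
)

```text
time: 8.38
position: [484.2, -97.5, 67.6]
eef_rot: [1.82, 2.559, 0.001]
ft_force: [0.8, -0.2, 5.2]
width: 41.1
```

```bash
python3 st.py
```

```text
t 8.38 pos [484.21 -97.47  67.64] F tool [-0.45  0.69 -5.23] tz world [-0.039 -0.252 -0.146] w 41.06 yaw(tool x) 1.9053 j6 -0.6745
```

Request:
servo_tool(
  increments=[
    [38,0,0,0,-0.015],
    [38,0,0,0,-0.015],
    [38,0,0,0,0],
    [38,0,0,0,0],
    [38,0,0,0,0],
  ],
)

```text
time: 9.0
position: [484.2, -97.5, 67.6]
eef_rot: [1.782, 2.586, 0.001]
ft_force: [1.4, -1.2, 5.3]
width: 40.9
```

```bash
python3 st.py
```

```text
t 9.0 pos [484.19 -97.46  67.62] F tool [-1.58  0.86 -5.28] tz world [-0.106 -0.153 -0.168] w 40.91 yaw(tool x) 1.9351 j6 -0.7043
```

Request:
servo_tool(
  increments=[
    [38,0,0,0,-0.06],
    [38,0,0,0,-0.06],
    [38,0,0,0,-0.06],
    [38,0,0,0,-0.06],
    [38,0,0,0,0],
  ],
)

```text
time: 9.62
position: [484.2, -97.4, 67.6]
eef_rot: [1.458, 2.782, 0.0]
ft_force: [0.8, 0.2, 5.1]
width: 40.9
```

```bash
python3 st.py
```

```text
t 9.62 pos [484.21 -97.45  67.63] F tool [-0.3   0.76 -5.13] tz world [-0.084 -0.221  0.021] w 40.91 yaw(tool x) 2.1763 j6 -0.9453
```

Request:
servo_tool(
  increments=[
    [38,0,0,0,-0.02],
    [38,0,0,0,-0.02],
    [38,0,0,0,0],
    [38,0,0,0,0],
    [38,0,0,0,0],
  ],
)

```text
time: 10.25
position: [484.2, -97.5, 67.6]
eef_rot: [1.403, 2.81, 0.001]
ft_force: [1.4, -0.5, 3.4]
width: 40.8
```

```bash
python3 st.py
```

```text
t 10.25 pos [484.18 -97.46  67.63] F tool [-1.24  0.77 -3.41] tz world [-0.058 -0.193 -0.119] w 40.84 yaw(tool x) 2.2154 j6 -0.9845
```

Request:
servo_tool(
  increments=[
    [38,0,0,0,-0.02],
    [38,0,0,0,-0.02],
    [38,0,0,0,0],
    [38,0,0,0,0],
    [38,0,0,0,0],
  ],
)

```text
time: 10.88
position: [484.2, -97.4, 67.7]
eef_rot: [1.347, 2.837, 0.001]
ft_force: [1.7, -1.5, 4.6]
width: 41.1
```

```bash
python3 st.py
```

```text
t 10.88 pos [484.22 -97.44  67.65] F tool [-2.25  0.41 -4.59] tz world [-0.113 -0.152 -0.186] w 41.07 yaw(tool x) 2.2551 j6 -1.0243
```

Not the stop at click 3. Go to click 4 (1.257).

Request:
servo_tool(
  increments=[
    [38,0,0,0,-0.06],
    [38,0,0,0,-0.06],
    [38,0,0,0,-0.06],
    [38,0,0,0,-0.05],
    [38,0,0,0,0],
  ],
)

```text
time: 11.5
position: [484.2, -97.4, 67.6]
eef_rot: [1.011, 2.973, 0.0]
ft_force: [2.3, -0.9, 5.2]
width: 40.8
```

```bash
python3 st.py
```

```text
t 11.5 pos [484.18 -97.45  67.64] F tool [-2.32  0.69 -5.19] tz world [-0.086 -0.288  0.049] w 40.79 yaw(tool x) 2.4862 j6 -1.2552
```

Request:
servo_tool(
  increments=[
    [38,0,0,0,-0.02],
    [38,0,0,0,-0.02],
    [38,0,0,0,0],
    [38,0,0,0,0],
    [38,0,0,0,0],
  ],
)

```text
time: 12.12
position: [483.8, -97.2, 67.6]
eef_rot: [0.955, 2.992, 0.001]
ft_force: [-1.3, 0.7, 6.2]
width: 40.6
```

```bash
python3 st.py
```

```text
t 12.12 pos [483.82 -97.18  67.63] F tool [ 1.53 -0.17 -6.24] tz world [-0.005 -0.007 -0.581] w 40.59 yaw(tool x) 2.5235 j6 -1.2932
```

Request:
servo_tool(
  increments=[
    [38,0,0,0,0.1],
    [38,0,0,0,0.1],
    [38,0,0,0,0.1],
    [38,0,0,0,0.1],
    [38,0,0,0,0.1],
  ],
)

```text
time: 12.75
position: [484.0, -97.0, 67.6]
eef_rot: [1.667, 2.662, 0.001]
ft_force: [1.3, 0.2, 5.6]
width: 40.9
```

Request:
servo_tool(
  increments=[
    [38,0,0,0,0.1],
    [38,0,0,0,0.1],
    [38,0,0,0,0.1],
    [38,0,0,0,0.1],
    [38,0,0,0,0],
  ],
)

```text
time: 13.38
position: [484.1, -97.0, 67.6]
eef_rot: [2.161, 2.28, 0.002]
ft_force: [1.9, -0.2, 5.2]
width: 40.7
```

```bash
python3 st.py
```

```text
t 13.38 pos [484.15 -96.98  67.62] F tool [-0.31  1.93 -5.23] tz world [ 0.182 -0.196 -0.236] w 40.66 yaw(tool x) 1.6243 j6 -0.3938
```

Request:
servo_tool(
  increments=[
    [38,0,0,0,0.1],
    [38,0,0,0,0.1],
    [38,0,0,0,0.1],
    [38,0,0,0,0.1],
    [38,0,0,0,0.1],
  ],
)

```text
time: 14.0
position: [484.4, -97.0, 67.6]
eef_rot: [2.659, 1.672, 0.002]
ft_force: [2.0, 1.5, 4.8]
width: 41.1
```

Request:
servo_tool(
  increments=[
    [38,0,0,0,0.1],
    [38,0,0,0,0.1],
    [38,0,0,0,0.1],
    [38,0,0,0,0.1],
    [38,0,0,0,0.1],
  ],
)

```text
time: 14.62
position: [484.6, -97.2, 67.6]
eef_rot: [2.991, 0.961, 0.003]
ft_force: [3.1, 0.3, 4.7]
width: 41.1
```

Request:
servo_tool(
  increments=[
    [38,0,0,0,0.01],
    [38,0,0,0,0],
    [38,0,0,0,0],
    [38,0,0,0,0],
    [38,0,0,0,0],
  ],
)

```text
time: 15.25
position: [484.6, -97.2, 67.6]
eef_rot: [2.993, 0.954, 0.003]
ft_force: [2.2, 0.5, 4.7]
width: 40.5
```

```bash
python3 st.py
```

```text
t 15.25 pos [484.56 -97.22  67.62] F tool [ 2.05  0.85 -4.73] tz world [ 0.24  -0.488  0.053] w 40.5 yaw(tool x) 0.6171 j6 0.6136
```

Request:
servo_tool(
  increments=[
    [44,0,0,0,0],
    [50,0,0,0,0],
    [65,0,0,0,0],
    [85,0,0,0,0],
    [85,0,0,0,0],
  ],
)

```text
time: 15.88
position: [483.5, -97.2, 67.2]
eef_rot: [-2.994, -0.952, 0.0]
ft_force: [-0.1, -1.0, 0.3]
width: 84.9
```

Request:
servo_tool(
  increments=[
    [85,0,0,0,0],
    [85,0,0,-20,0],
    [85,0,0,-20,0],
    [85,0,0,-20,0],
    [85,0,0,-20,0],
  ],
)

```text
time: 16.5
position: [483.5, -97.2, 148.0]
eef_rot: [-2.994, -0.952, 0.0]
ft_force: [0.1, -0.5, -0.2]
width: 85.1
```

```bash
python3 st.py; python3 - <<'E'
from h import *
s=sense(); M=R.from_rotvec(s["eef_rot"]).as_matrix(); print(M.round(3))
d=optics.snapshot("wrist"); cv2.imwrite("pics/w4.png",d["frame"])
# line direction in world for old (w2) and new computed later
E
```

```text
t 16.5 pos [483.53 -97.23 147.95] F tool [-0.2   0.51  0.21] tz world [ 0.016 -0.02   0.032] w 85.13 yaw(tool x) 0.6159 j6 0.6152
[[ 0.816  0.578 -0.   ]
 [ 0.578 -0.816  0.   ]
 [ 0.    -0.    -1.   ]]
```

View pics/w4.png

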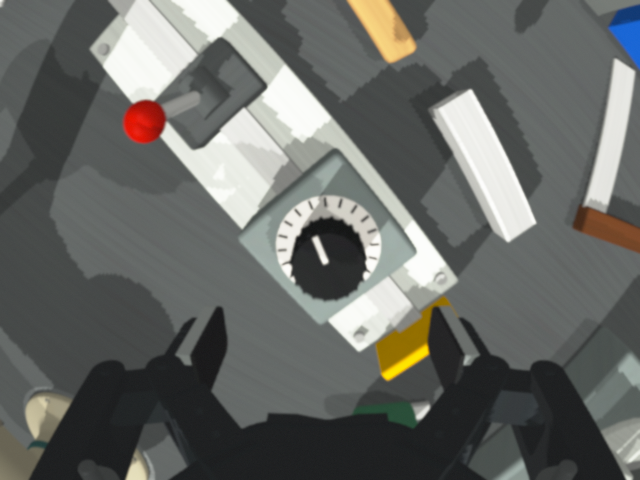

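```bash
python3 - <<'E'
from h import *
s=sense(); d=optics.snapshot("wrist"); im=d["frame"].astype(int)
red=((im[...,2]>130)&(im[...,1]<70)&(im[...,0]<70)).astype(np.uint8); red[:,220:]=0;red[200:]=0
M=cv2.moments(red); rc=(M["m10"]/M["m00"],M["m01"]/M["m00"]); b=wpt(rc,d,s,88); print(rc,b)
a=-0.262; ex=np.array([np.cos(a),np.sin(a)]); ey=np.array([-ex[1],ex[0]])
k=np.array([483.8,-97]); 
for bb in [b[:2],np.array([491.9,38.5])]: print("frame",(bb-k)@ex,(bb-k)@ey)
bm=(b[:2]+[491.9,38.5])/2; st=bm-ex*46; print("start",st)
Mt=R.from_rotvec(s["eef_rot"]).as_matrix(); print("tool move",Mt.T@np.append(st-s["position"][:2],0))
E
```

```text
(144.1956027293404, 123.44579226686884) [493.33692646  38.11471819  88.        ]
frame -25.78497548661329 132.97396390183354
frame -27.272658156847793 132.97391517534453
start [448.18826454  50.22194865]
tool move [  55.26204758 -142.23193455   -0.41976529]
```

Request:
servo_tool(
  increments=[
    [40,13.8,-35.6,0,0],
    [20,13.8,-35.6,0,0],
    [0,13.8,-35.6,0,0],
    [0,13.8,-35.6,0,0],
    [0,0,0,0,0],
  ],
  force=30,
)

```text
time: 17.23
position: [444.8, 52.7, 146.4]
eef_rot: [-2.991, -0.957, 0.003]
ft_force: [-0.0, -0.5, 0.1]
width: 0.2
```

Request:
servo_tool(
  increments=[
    [0,0,0,0,0.176],
    [0,0,0,0,0.176],
    [0,0,0,0,0.176],
    [0,0,0,0,0.176],
    [0,0,0,0,0.174],
  ],
)

```text
time: 17.85
position: [446.6, 49.9, 146.7]
eef_rot: [3.113, -0.421, -0.001]
ft_force: [-0.2, -0.4, 0.7]
width: 0.2
```

Request:
servo_tool(
  increments=[
    [0,0,0,24,0],
    [0,0,0,24,0],
    [0,0,0,24,0],
    [0,0,0,0,0],
    [0,0,0,0,0],
  ],
)

```text
time: 18.48
position: [447.1, 50.3, 75.6]
eef_rot: [3.114, -0.411, 0.001]
ft_force: [-0.0, 0.1, 0.9]
width: 0.0
```

```bash
python3 st.py; python3 - <<'E'
from h import *
d=optics.snapshot("wrist"); cv2.imwrite("pics/w5.png",d["frame"])
E
```

```text
t 18.48 pos [447.11  50.34  75.63] F tool [-0.03 -0.12 -0.95] tz world [-0.055 -0.033  0.044] w 0.03 yaw(tool x) -0.2627 j6 1.791
```

View pics/w5.png

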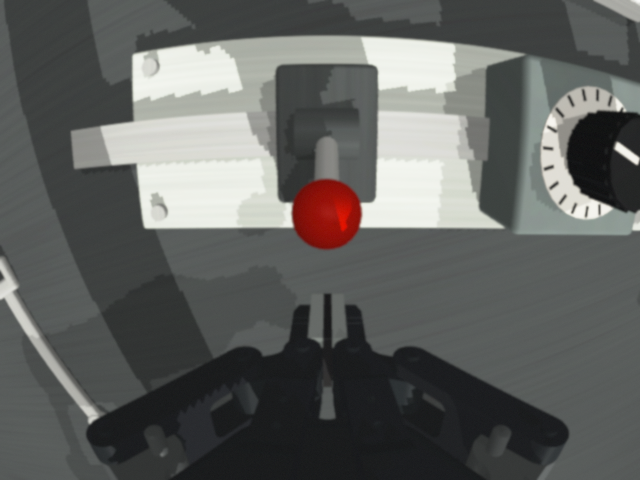

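Request:
servo_tool(
  increments=[
    [0,10,0,0,0],
    [0,9,0,0,0],
    [0,9,0,0,0],
    [0,9,0,0,0],
    [0,9,0,0,0],
  ],
)

```text
time: 19.15
position: [491.3, 38.8, 75.2]
eef_rot: [-3.115, 0.411, 0.001]
ft_force: [-1.5, 0.5, 1.1]
width: -0.2
```

Request:
servo_tool(
  increments=[
    [0,6,0,0,0],
    [0,6,0,0,0],
    [0,6,0,0,0],
    [0,0,0,0,0],
    [0,0,0,0,0],
  ],
)

```text
time: 19.77
position: [508.5, 34.2, 75.3]
eef_rot: [-3.115, 0.411, -0.001]
ft_force: [0.1, -0.6, 0.3]
width: 0.3
```

```bash
python3 st.py; python3 - <<'E'
from h import *
d=optics.snapshot("wrist"); cv2.imwrite("pics/w6.png",d["frame"])
E
```

```text
t 19.77 pos [508.51  34.2   75.33] F tool [ 0.27  0.57 -0.27] tz world [-0.003  0.033 -0.019] w 0.32 yaw(tool x) -0.2622 j6 1.7635
```

View pics/w6.png

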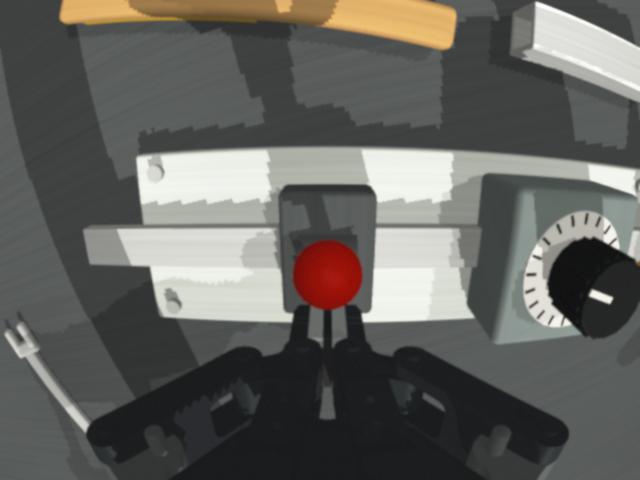

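Request:
servo_tool(
  increments=[
    [0,3,0,0,0],
    [0,3,0,0,0],
    [0,3,0,0,0],
    [0,1,0,0,0],
    [0,0,0,0,0],
  ],
)

```text
time: 20.45
position: [518.1, 31.6, 75.3]
eef_rot: [-3.115, 0.411, -0.0]
ft_force: [-1.3, -0.3, -0.6]
width: -0.1
```

```bash
python3 st.py
```

```text
t 20.45 pos [518.07  31.62  75.26] F tool [-1.21  0.64  0.63] tz world [-0.006  0.12  -0.026] w -0.1 yaw(tool x) -0.2623 j6 1.7598
```

Request:
servo_tool(
  increments=[
    [0,1,0,0,0],
    [0,1,0,0,0],
    [0,0,0,0,0],
    [0,0,0,0,0],
    [0,0,0,0,0],
  ],
)

```text
time: 21.08
position: [519.9, 31.1, 75.3]
eef_rot: [-3.115, 0.411, -0.0]
ft_force: [-0.9, 0.1, 0.4]
width: 0.2
```

```bash
python3 st.py
```

```text
t 21.07 pos [519.93  31.14  75.34] F tool [-0.92  0.17 -0.44] tz world [ 0.096  0.106 -0.007] w 0.23 yaw(tool x) -0.2622 j6 1.7591
```

Request:
servo_tool(
  increments=[
    [0,1,0,0,0],
    [0,0.5,0,0,0],
    [0,0,0,0,0],
    [0,0,0,0,0],
    [0,0,0,0,0],
  ],
)

```text
time: 21.7
position: [521.3, 30.7, 75.3]
eef_rot: [-3.115, 0.411, -0.0]
ft_force: [-1.0, 0.8, -1.3]
width: -0.2
```

```bash
python3 st.py
```

```text
t 21.7 pos [521.32  30.74  75.3 ] F tool [-1.16 -0.5   1.27] tz world [ 0.056  0.152 -0.025] w -0.2 yaw(tool x) -0.2622 j6 1.7585
```

Request:
servo_tool(
  increments=[
    [0,0.5,0,0,0],
    [0,0.5,0,0,0],
    [0,0,0,0,0],
    [0,0,0,0,0],
    [0,0,0,0,0],
  ],
)

```text
time: 22.32
position: [522.3, 30.5, 75.3]
eef_rot: [-3.115, 0.411, -0.0]
ft_force: [-1.8, -0.8, -0.9]
width: -0.1
```

```bash
python3 st.py
```

```text
t 22.32 pos [522.34  30.5   75.33] F tool [-1.51  1.27  0.88] tz world [0.022 0.136 0.002] w -0.07 yaw(tool x) -0.2621 j6 1.7582
```

Request:
servo_tool(
  increments=[
    [0,0.5,0,0,0],
    [0,0.5,0,0,0],
    [0,0,0,0,0],
    [0,0,0,0,0],
    [0,0,0,0,0],
  ],
)

```text
time: 22.95
position: [523.3, 30.2, 75.3]
eef_rot: [-3.115, 0.411, -0.0]
ft_force: [-0.7, 1.7, -1.4]
width: 0.3
```

```bash
python3 st.py
```

```text
t 22.95 pos [523.33  30.23  75.34] F tool [-1.12 -1.5   1.41] tz world [0.054 0.212 0.03 ] w 0.29 yaw(tool x) -0.2622 j6 1.7578
```

Request:
servo_tool(
  increments=[
    [0,0.5,0,0,0],
    [0,0.5,0,0,0],
    [0,0,0,0,0],
    [0,0,0,0,0],
    [0,0,0,0,0],
  ],
)

```text
time: 23.58
position: [523.7, 30.1, 75.2]
eef_rot: [-3.114, 0.411, 0.002]
ft_force: [-4.2, 1.4, 0.6]
width: -0.1
```

```bash
python3 st.py
```

```text
t 23.57 pos [523.67  30.12  75.21] F tool [-4.45 -0.24 -0.63] tz world [ 0.202  0.586 -0.025] w -0.09 yaw(tool x) -0.2622 j6 1.7575
```

Request:
servo_tool(
  increments=[
    [0,-5,0,0,0],
    [0,-15,0,0,0],
    [0,-15,0,0,0],
    [0,-15,0,0,0],
    [0,-15,0,0,0],
  ],
)

```text
time: 24.2
position: [460.2, 47.1, 75.4]
eef_rot: [-3.115, 0.411, -0.0]
ft_force: [-0.0, -0.3, 0.3]
width: 0.2
```

Request:
servo_tool(
  increments=[
    [0,-10,0,-20,0],
    [0,-10,0,-30,0],
    [0,-10,0,-30,0],
    [0,-10,0,-30,0],
    [0,0,0,0,0],
  ],
)

```text
time: 24.82
position: [423.2, 57.5, 187.3]
eef_rot: [-3.114, 0.41, -0.008]
ft_force: [-0.6, 0.3, 0.0]
width: -0.2
```

```bash
python3 st.py; python3 - <<'E'
from h import *
s=sense();d=optics.snapshot("wrist"); im=d["frame"].astype(int); cv2.imwrite("pics/w7.png",d["frame"])
red=((im[...,2]>110)&(im[...,1]<60)&(im[...,0]<60)).astype(np.uint8)
n,l,stt,ce=cv2.connectedComponentsWithStats(red); i=1+np.argmax(stt[1:,4]); print(stt[i],ce[i]); b=wpt(ce[i],d,s,87)
a=-0.262; ex=np.array([np.cos(a),np.sin(a)]); ey=np.array([-ex[1],ex[0]]); print(b,(b[:2]-[483.8,-97])@ex,(b[:2]-[483.8,-97])@ey)
d=optics.snapshot("top"); cv2.imwrite("pics/top2.png",cv2.resize(d["frame"][120:345,180:480],None,fx=2.6,fy=2.6,interpolation=cv2.INTER_CUBIC))
C=cloud(d); 
E
```

```text
t 24.82 pos [423.25  57.47 187.31] F tool [-0.63 -0.19 -0.01] tz world [-0.011 -0.036  0.01 ] w -0.21 yaw(tool x) -0.2617 j6 1.8041
[ 310   31   37   38 1143] [328.01749781  49.88363955]
[547.1086568   23.61496017  87.        ] 29.907357734551482 132.8965936173925
```

View pics/w7.png

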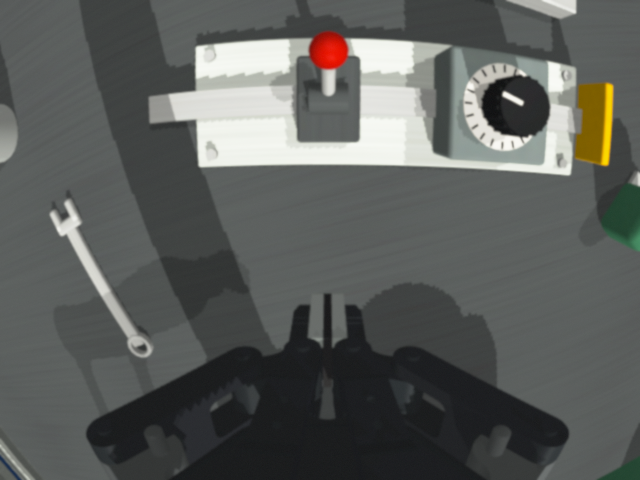

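View pics/top2.png

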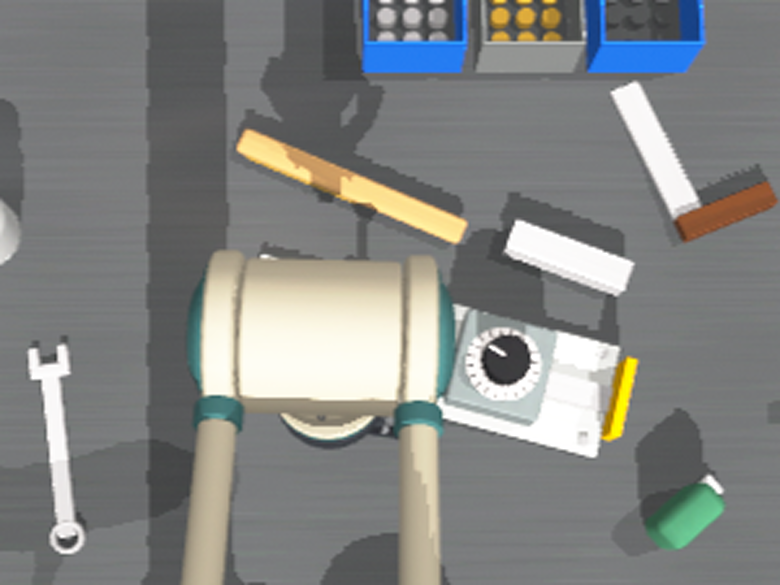

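```bash
python3 -c "
from h import *
print(env.finish_job())"
```

```text
the job is handed in; nothing more can be done
None
```

The length stop is set six clicks out from its end stop, the lock lever is pushed over to its stop, and the job is handed in at about 25 s.

- **Knob:** I turned it anticlockwise through four clicks. At clicks 2 and 3 the torque stayed under about 0.2 N m. At click 4 it rose to 0.58 N m, below the 0.8 N m limit, so I took that as the end stop. I then turned it clockwise 1.885 rad (six clicks) from the stop's rest position, felt almost no torque (0.05 N m), and let go. Afterwards the white line stood about 2 clicks clockwise of where it started, as it should after four back and six forward, with no visible slip.
- **Lever:** I pushed the ball with closed fingers until the force rose to 4.5 N at the stop, then backed away. The wrist camera puts the ball about 30 mm beyond the knob's axis line, against the 29 mm expected past the pivot. The wrist sensor then read no contact.
- **Bystanders:** In the last pictures the bystander items look to be where they were.

**Not confirmed:**
- **Torque at the end stop:** it rose more steeply than I estimated from the given stiffness, so the knob may have been a little further past its rest than the tool angle showed. I estimate 0.03 to 0.07 rad, within the 0.13 rad limit.
- **Stop plate position:** I did not measure it separately, because the roughly 2 mm calibration error is larger than one click.

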